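# Load the dressing stone and hold the dresser slide at its mark

## Robot

A 6-joint arm with a two-finger parallel gripper is mounted at the origin on the work surface. World frame = base frame: x ahead of the robot, y to its left, z up, the work surface at z = 0. Lengths are in m, angles in rad, forces in N, time in s.
With the tool pointing down it reaches from about 0.3 to 0.875 m from the base axis. Payload 6.4 kg.
Tool frame: the origin (TCP) lies between the finger pads; the fingertips stand tip_extent ahead of it and the grasp point (between the pads) lies 5 mm behind it (tip_extent is the distance from the TCP to the fingertips, in m); z points along the fingers, y is the direction in which the jaws open and shut (so a half turn about z gives the same grasp; the last joint's range is limited). The gripper opens to 85 mm and grips with 20 to 120 N. Pads are 22 mm wide; open, the fingers measure 114 mm over their backs; the gripper's body (76 mm by 85 mm) begins 54 mm behind the grasp point. The pads swing forward as they close: fully open they stand 13 mm farther back than shut.
Start: joints at [-1.519, 0.181, 1.607, -0, 1.354, -0.206], TCP at [0.147, -0.556, 0.245] pointing down, gripper open.
Joint ranges: [-2.99, 2.99], [-0.89, 2.07], [0.3, 2.58], [-1.14, 4.28], [0, 2.63], [-3.12, 3.12]. Speed limits (rad/s): [2.57, 2.57, 3.01, 3.14, 3.14, 3.14].

## Interface

Orientations are given as a unit quaternion [w, x, y, z].
In Python, from bench import * gives the robot as it stands.
- The arm moves only by the shell command python3 -m jog 'ROWS'. ROWS is JSON, a list of rows, each a list of 3 entries, a list of its own where there are three numbers: the shift along the tool's x, y, z in mm, then the turn, a rotation vector about the tool's x, y, z in rad, then the opening, from 0 (shut) to 1 (fully open). A call has 1 to 20 rows; each row is the pose to reach, as a shift and turn from the pose measured when the call began, along the tool's axes at that moment; what a row does not reach only later rows make up. A row lasts 1/12 s, in which the tool goes at most 41.7 mm and 7.16 degrees, less where a joint would pass 70% of its speed; a pose out of reach is approached as far as the arm can. A call with a gripper value outside its range is refused whole. The fingers move at their own pace and stop on an object; the grip force is fixed at half the most. Time passes only in rows, so rows that repeat a pose let the fingers close. It gives the time, the measured TCP pose, the force and the opening at its end, in the units of the state.
- get_obs(): the state, without advancing time (a new reading comes with each control period).
- camera(name): name is "scene" or "top"; returns (picture, depth): 480x640x3 uint8, red, green, blue; 480x640 float32, m along the optical axis (not along the pixel's ray), 0 where there is no reading.
- get_calibration(name): a dict with "fx", "fy", "cx", "cy" (pixels), "k1" (the pictures are not rectified: a ray, as slopes to the right and down, at radius r is drawn at 1 + k1 r^2 times it, then the intrinsics apply), "world_from_camera" (4x4, takes a point from camera to world coordinates). Camera axes: x right, y down, z forward; pixel columns grow to the right and rows downward; lengths in m; the calibration is good to about 2 mm. A picture is of the moment at which its call begins. get_calibration takes no time and is no camera call.
- hand_in(): hands the job in, once; it reports no verdict.
The state is a dict: "time_s": time; "q": joint angles; "dq": joint speeds; "joint_efforts": joint torques, N m; "eef_pos": TCP position; "eef_rot": TCP orientation; "wrist_force": force on the tool from outside, world axes, zero at the start; "torque": the same for the moment, N m; "opening": opening from 0.0 (shut) to 1.0 (fully open).
Only numpy, scipy, OpenCV 4.12 (cv2) and the standard library are available. Lean on these libraries where they do the work, as an engineer would, in place of code of your own. Each camera call takes 0.05 s, during which the arm holds its last target.

## Task

Get the grinding wheel ready for dressing: find the long square-section dressing stone among the bits in the wooden crate and lay it in the cradle of the spring-return slide, down in both saddles and between the end lips, then let go of it while the slide is still home. Then pull the slide by its upright handle towards the wheel until its pointer stands over the index clip on the scale, and keep it there: finish while still holding the handle, because the spring takes the slide back when let go. Leave the other bits in the crate and do not knock over or shift the loose porcelain cups.

Things in the scene. Friction and masses are not known exactly. Their poses are not given: they have to be found in the camera images.
- stone: The dressing stone: a plain grey abrasive stick, square section, 110 x 22 x 22 mm, about 130 g, lying flat in the crate. It is the only long square stick (beside it lie a round rod, a flat slip and a short stub of the same grey). Origin: centre of its underside as it lies at the start; its x axis runs along its length, z up.
- stone_mid (a point): The middle of the stone, 11 mm from each of its long faces.
- crate: Open wooden crate, 250 (its x) x 350 (its y) x 40 mm high, walls and floor 6 mm thick, fixed to the table. Origin: centre of its underside; inner floor 6 mm above.
- dresser: The dressing stand, fixed: green base plate 18 mm thick (x -60 to 90, y -125 to 245 mm) carrying the slide; scale along its +x side; at its +y end a grinding wheel (150 mm across, 25 mm thick, centre at x 0, y 197, z 100 mm) and, on the +x side of that, its motor. Origin on the table under the middle of the cradle when home, z up. The slide is pulled along its +y, towards the wheel.
- saddle (a point): Middle of the floor of the +y saddle, 43 mm along y from the cradle point; the other saddle is 43 mm the other way. Each is 22 mm long; its floor is between cheeks about 30 mm apart at the floor, flaring to about 50 mm at their tops, 72 mm above the table. Beside the stone between the saddles there is 64 mm of length for fingers, open down to the slide's deck, 31 mm above the table.
- cradle (a point): Point on the slide: middle of the cradle, level with the floors of its two saddles, 56 mm above the table; axes as the dresser's. The stone lies here along y, its underside at this height, held between the saddles' cheeks and between two end lips (inner faces 60 mm either way along y, tops 7 mm above the saddles' floors).
- handle (a point): On the axis of the slide's handle, an upright black round post 18 mm in diameter, on an arm on the slide's -x side; this point is 75 mm above the table, 75 mm along -x and 40 mm along -y from the cradle point. The post is free from 45 mm above the table to its top at 106 mm. It moves with the slide.
- slide (a joint): How far the slide is pulled out, m: 0 is home, against the rear stop; it stops at 0.060. A spring pulls it home: about 4 N at home, growing by 1.2 N per 10 mm, to about 11 N at the far stop.
- pointer (a point): The 2 mm wide tip of the pointer arm that the slide carries over the scale, at the scale's top, 34 mm above the table, 80 mm along the dresser's +x from the middle. It moves with the slide.
- mark (a point): Middle of the index clip, a black bar 10 mm wide (along y) across the aluminium scale, with a brass thumbscrew on the outside; same line and height as the pointer, axes as the dresser's. Set 34 to 52 mm beyond the home pointer; it stays where it is set.
- round_rod: Bystander in the crate: grey round rod, 22 mm in diameter, 110 mm long. Origin on its underside.
- slip: Bystander in the crate: flat grey slip stone, 110 x 40 x 10 mm. Origin: centre of its underside.
- spanner: Bystander in the crate: steel spanner, 120 mm long, lying flat.
- stub: Bystander in the crate: short stub of square stone, 45 x 22 x 22 mm. Origin: centre of its underside.
- bolt: Bystander in the crate: steel hexagon bolt, about 50 mm long, lying. Origin at its head, at the underside.
- cup_a: Bystander: loose upturned white porcelain cup, 80 mm wide at the rim below, 70 mm high, with a handle. Origin: centre of its underside.
- cup_b: Bystander: another such cup.
- cup_c: Bystander: another such cup.

How it is judged:
By the outcome, as a careful person would: the job done as asked, in the order asked, and still so for the second after the job is handed in, while the arm keeps its last pose, push and grip.
It also fails if it takes over 48 s, if anything falls off the work surface, if the arm or the gripper's body presses on something with over 40 N, if the wrist force passes 120 N, or if a joint passes its speed limit or range.

## Working session

There is one attempt and no reset: what is moved stays moved. The work goes in short steps, Python scripts to look and compute and a shell command to move; the robot and the scene stay as the last step left them, time stands still between calls to the robot, and variables do not carry over. Pictures are saved under pics/ and viewed, and the job is handed in when it is done.

```bash
mkdir -p pics; ls; python3 - <<'E'
from bench import *
import cv2,numpy as np
o=get_obs();print(o)
for n in("scene","top"):
    p,d=camera(n);cv2.imwrite(f"pics/{n}0.png",p[:,:,::-1]);np.save(f"pics/{n}0.npy",d)
    print(n,get_calibration(n))
try: print(tip_extent)
except Exception as e: print(e)
E
```

```text
pics
{'time_s': 0.0, 'q': array([-1.51928234e+00,  1.81600966e-01,  1.60801016e+00, -1.43368101e-05,
        1.35379173e+00, -2.06284587e-01]), 'dq': array([-0.0015178 , -0.00100127, -0.00075989,  0.00040303,  0.00062904,
        0.00115459]), 'joint_efforts': array([-9.82307756e-04, -4.44872081e+01, -3.51342273e+01, -4.14147462e-04,
        8.92579003e-03,  2.15061718e-06]), 'eef_pos': array([ 0.14659097, -0.55544986,  0.2443494 ]), 'eef_rot': array([-9.02928973e-04,  9.91703378e-01,  1.28544123e-01,  6.29933517e-05]), 'wrist_force': array([0.43667487, 0.65010729, 0.19604324]), 'torque': array([ 0.01244718, -0.02103028,  0.07880931]), 'opening': 1.001328432921504}
scene {'fx': 460.58196265381474, 'fy': 460.58196265381474, 'cx': 328.1979273219182, 'cy': 235.21575049951664, 'k1': 0.012894777478479726, 'world_from_camera': array([[ 0.78169968,  0.39006213, -0.48661808,  1.06442638],
       [ 0.62353382, -0.50419932,  0.59748525, -0.59264492],
       [-0.01229613, -0.77047686, -0.63734937,  0.67151138],
       [ 0.        ,  0.        ,  0.        ,  1.        ]])}
top {'fx': 581.0125429531034, 'fy': 581.0125429531034, 'cx': 318.5861321119176, 'cy': 243.18647984246925, 'k1': -0.18560428855449984, 'world_from_camera': array([[ 0.02924223, -0.991519  ,  0.12662922,  0.49995015],
       [-0.99948508, -0.02733003,  0.01681227, -0.05655583],
       [-0.01320891, -0.12705564, -0.99180764,  1.05970676],
       [ 0.        ,  0.        ,  0.        ,  1.        ]])}
0.014
```

View pics/scene0.png

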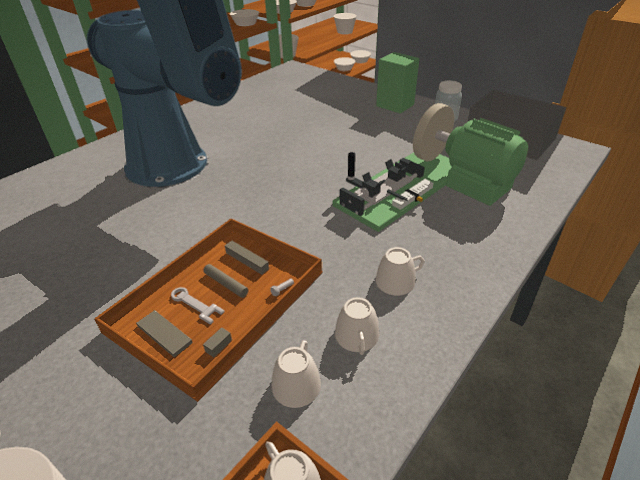

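View pics/top0.png

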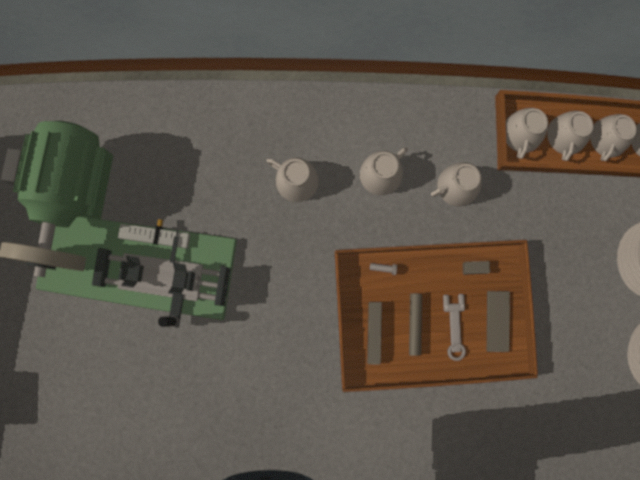

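The top view shows the square stick at about (375,333), the rod at (416,325), the dresser around (165,270) with its handle at (167,321), and the clip/thumbscrew near (160,225). Next I'll measure these from the depth.

```bash
cat > h.py <<'E'
from bench import *
import cv2,numpy as np
def cloud(n,d):
    c=get_calibration(n);K=np.array([[c['fx'],0,c['cx']],[0,c['fy'],c['cy']],[0,0,1.]])
    v,u=np.mgrid[0:480,0:640]
    pts=cv2.undistortPoints(np.stack([u,v],-1).reshape(-1,1,2).astype(np.float64),K,np.array([c['k1'],0,0,0,0.])).reshape(480,640,2)
    P=np.concatenate([pts*d[...,None],d[...,None]],-1)
    T=c['world_from_camera'];W=P@T[:3,:3].T+T[:3,3];W[d==0]=np.nan;return W
def proj(n,p):
    c=get_calibration(n);K=np.array([[c['fx'],0,c['cx']],[0,c['fy'],c['cy']],[0,0,1.]])
    T=np.linalg.inv(c['world_from_camera']);q=np.atleast_2d(p)@T[:3,:3].T+T[:3,3]
    return cv2.projectPoints(q.reshape(-1,1,3),np.zeros(3),np.zeros(3),K,np.array([c['k1'],0,0,0,0.]))[0].reshape(-1,2)
def crop(p,x0,y0,x1,y1,s,name):
    cv2.imwrite(name,cv2.resize(p[y0:y1,x0:x1,::-1],None,fx=s,fy=s,interpolation=cv2.INTER_CUBIC))
E
python3 - <<'E'
from h import *
pt=cv2.imread('pics/top0.png')[:,:,::-1];ps=cv2.imread('pics/scene0.png')[:,:,::-1]
W=cloud('top',np.load('pics/top0.npy'));S=cloud('scene',np.load('pics/scene0.npy'))
np.set_printoptions(precision=4,suppress=True)
def rect(W,box,z0,z1,nm):
    x0,y0,x1,y1=box;R=W[y0:y1,x0:x1].reshape(-1,3)
    m=(R[:,2]>z0)&(R[:,2]<z1);R=R[m]
    r=cv2.minAreaRect((R[:,:2]*1000).astype(np.float32));print(nm,len(R),r,np.median(R[:,2]))
rect(W,(355,290,396,375),.018,.045,'stone top'); rect(W,(400,280,435,365),.018,.045,'rod')
rect(W,(480,280,520,360),.01,.045,'slip')
print('table',W[300,280],W[420,300],'crate floor',W[310,395],W[310,435])
rect(S,(215,235,275,277),.022,.045,'stone scene')
crop(pt,30,190,250,340,3.6,'pics/c1.png');crop(ps,320,90,540,240,3.6,'pics/c2.png')
E
```

```text
stone top 798 ((475.5187683105469, -142.74322509765625), (111.3734130859375, 22.8000431060791), 0.5369319319725037) 0.027289723399494425
rod 729 ((493.0952453613281, -215.28182983398438), (108.77296447753906, 22.046031951904297), 0.7899655699729919) 0.02532926260382995
slip 1329 ((509.3184509277344, -371.56390380859375), (130.28118896484375, 65.37248992919922), 9.30905532836914) 0.01506184979204006
table [0.5289 0.0285 0.0018] [ 0.3136 -0.0146  0.0021] crate floor [ 0.5165 -0.1806  0.0047] [ 0.5181 -0.2537  0.0049]
stone scene 708 ((466.6139221191406, -137.0989990234375), (126.83256530761719, 141.9796600341797), 49.42072296142578) 0.029708485225145354
```

View pics/c1.png

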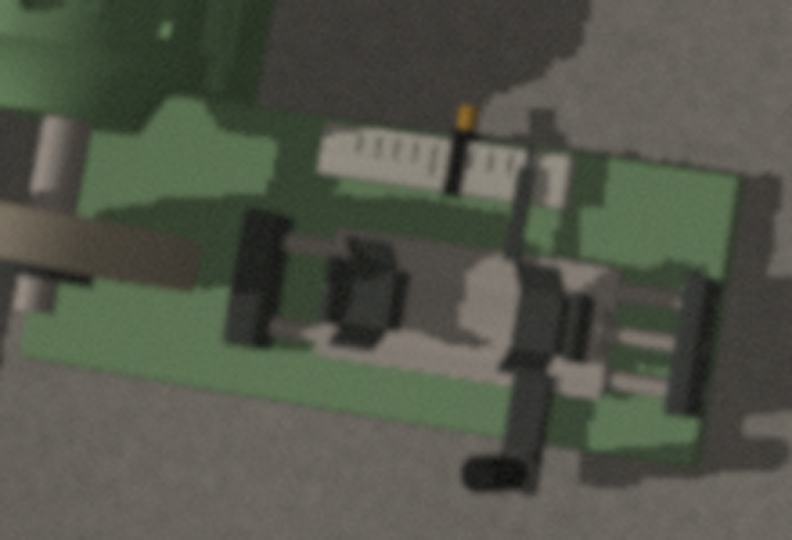

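View pics/c2.png

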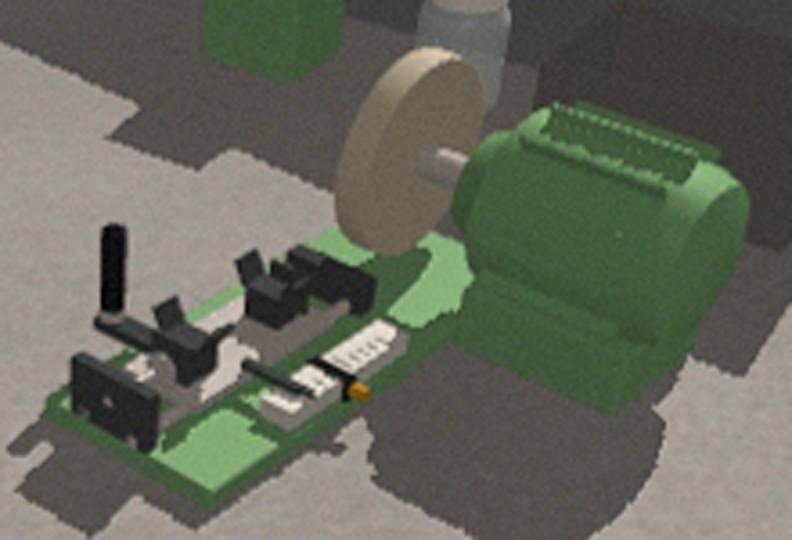

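```bash
python3 - <<'E'
from h import *
from scipy.optimize import least_squares
np.set_printoptions(precision=4,suppress=True)
top=[((-60,-125,18),(697,462)),((90,-125,18),(740,178)),((-60,245,18),(22,355)),((-75,-40,106),(481,474))]
sc=[((-60,-125,18),(47,402)),((90,-125,18),(210,492)),((-75,-40,106),(113,228))]
def w(p,a): 
    c,s=np.cos(a[2]),np.sin(a[2]);p=np.array(p)/1000.
    return np.array([a[0]+c*p[0]-s*p[1],a[1]+s*p[0]+c*p[1],p[2]])
def clicks(L,o): return [(p,np.array(c)/3.6+o-.36) for p,c in L]
T=clicks(top,(30,190));S=clicks(sc,(320,90))
def f(a,wt=1,ws=1): return np.concatenate([wt*(proj('top',w(p,a))[0]-c) for p,c in T]+[ws*(proj('scene',w(p,a))[0]-c) for p,c in S])
for k in((1,1),(1,0),(0,1)):
    r=least_squares(f,[.6,.25,0],args=k);print(r.x,f(r.x).reshape(-1,2))
# depth-based: handle & saddle points
W=cloud('top',np.load('pics/top0.npy'))
a=least_squares(f,[.6,.25,0]).x
c,s=np.cos(a[2]),np.sin(a[2])
D=W.copy();D[...,0]-=a[0];D[...,1]-=a[1];x=c*D[...,0]+s*D[...,1];y=-s*D[...,0]+c*D[...,1];z=D[...,2]
def st(nm,m): print(nm,m.sum(),'x',np.percentile(x[m],[2,50,98]),'y',np.percentile(y[m],[2,50,98]),'z',np.percentile(z[m],[2,50,98]))
inb=(np.abs(x)<.12)&(np.abs(y)<.3)
st('handle',inb&(x<-.055)&(z>.09)&(z<.13)&(y<.05))
st('sadd+',inb&(np.abs(x)<.04)&(y>.02)&(y<.065)&(z>.066)&(z<.08)); st('sadd-',inb&(np.abs(x)<.04)&(y<-.02)&(y>-.065)&(z>.066)&(z<.08))
st('plate',inb&(z>.012)&(z<.024)); st('scale',inb&(x>.06)&(z>.029)&(z<.04))
for yy in np.arange(-.07,.08,.01):
  m=inb&(np.abs(x)<.008)&(np.abs(y-yy)<.005); print(round(yy,3),m.sum(),np.median(z[m]))
E
```

```text
[ 0.5633  0.246  -0.1129] [[-0.1776  1.7703]
 [ 0.7993 -1.2785]
 [-0.7611  0.3711]
 [-0.5796 -0.2965]
 [-1.0552 -0.5527]
 [ 0.6776  1.114 ]
 [ 0.4676  1.2983]]
[ 0.5636  0.2458 -0.1122] [[ 0.0036  1.5942]
 [ 0.9308 -1.4591]
 [-0.6209  0.3228]
 [-0.3857 -0.4542]
 [-1.0299 -0.4459]
 [ 0.7465  1.2202]
 [ 0.481   1.3849]]
[ 0.5615  0.2482 -0.1108] [[-1.3187  2.6366]
 [-0.4979 -0.4439]
 [-1.8262  1.5682]
 [-1.7948  0.7376]
 [-1.0699 -1.1646]
 [ 0.6583  0.3436]
 [ 0.3581  0.7471]]
handle 112 x [-0.0831 -0.0748 -0.0663] y [-0.0484 -0.0414 -0.0318] z [0.0917 0.1057 0.1089]
sadd+ 106 x [-0.0276  0.0191  0.0272] y [0.0325 0.0424 0.0551] z [0.0664 0.0702 0.0744]
sadd- 109 x [-0.0272  0.0138  0.0273] y [-0.0531 -0.0424 -0.0313] z [0.0663 0.0699 0.0746]
plate 8385 x [-0.0585  0.0299  0.0877] y [-0.1186  0.0854  0.2238] z [0.0138 0.0178 0.0221]
scale 981 x [0.0605 0.0736 0.1078] y [-0.0363  0.027   0.1436] z [0.0296 0.0331 0.0388]
-0.07 54 0.0494129271251843
-0.06 66 0.05645623061530458
-0.05 60 0.055104535106718866
-0.04 49 0.055812965195331854
-0.03 22 0.05662519898584861
-0.02 44 0.031499958379849535
-0.01 46 0.03157527019300632
0.0 50 0.03087343501393991
0.01 45 0.031084784428212275
0.02 42 0.031163876955419112
0.03 88 0.03283131928900451
0.04 48 0.055821637116514444
0.05 51 0.05575531057709693
0.06 58 0.059767452182097
0.07 1 0.0620097978385703
0.08 12 0.01790910192096018
```

```bash
cat >> h.py <<'E'
A=np.array([.5634,.2459,-.1125])
def d2w(p,a=A):
    c,s=np.cos(a[2]),np.sin(a[2]);p=np.array(p,float);return np.array([a[0]+c*p[0]-s*p[1],a[1]+s*p[0]+c*p[1],p[2]])
def rect(p,n,x0,x1,y0,y1,z,a=A,r=4):  # rectified patch, r px per mm; row0=y1.. ; col = x
    xs=np.arange(x0,x1,1/r);ys=np.arange(y1,y0,-1/r)
    g=np.array([[d2w((x/1e3,y/1e3,z),a) for x in xs] for y in ys]).reshape(-1,3)
    m=proj(n,g).reshape(len(ys),len(xs),2).astype(np.float32)
    return cv2.remap(p,m[...,0],m[...,1],cv2.INTER_CUBIC)
E
python3 - <<'E'
from h import *
np.set_printoptions(precision=1,suppress=True,linewidth=150)
out=[]
for n in('top','scene'):
    p=cv2.imread(f'pics/{n}0.png');q=rect(p,n,55,105,-30,90,.034);out.append(q)
    g=q.astype(float).max(2)
    for xa,xb in((64,70),(70,76),(74,79)): 
        prof=g[:,(xa-55)*4:(xb-55)*4].mean(1)
        print(n,xa,[ (90-i/4,round(prof[i])) for i in range(0,480,8)] if xa==70 else '')
        m=prof[:300]; 
cv2.imwrite('pics/c3.png',np.hstack(out))
W=cloud('top',np.load('pics/top0.npy'))
print('crate rim', [W[320,c]*1000 for c in (338,341,344,347,350)])
E
```

```text
top 64 
top 70 [(90.0, 117), (88.0, 138), (86.0, 143), (84.0, 143), (82.0, 142), (80.0, 141), (78.0, 140), (76.0, 142), (74.0, 136), (72.0, 124), (70.0, 124), (68.0, 136), (66.0, 141), (64.0, 138), (62.0, 127), (60.0, 123), (58.0, 133), (56.0, 140), (54.0, 137), (52.0, 123), (50.0, 124), (48.0, 137), (46.0, 141), (44.0, 138), (42.0, 127), (40.0, 125), (38.0, 136), (36.0, 142), (34.0, 136), (32.0, 121), (30.0, 119), (28.0, 134), (26.0, 135), (24.0, 110), (22.0, 69), (20.0, 35), (18.0, 26), (16.0, 40), (14.0, 67), (12.0, 97), (10.0, 122), (8.0, 138), (6.0, 142), (4.0, 137), (2.0, 125), (0.0, 123), (-2.0, 137), (-4.0, 144), (-6.0, 141), (-8.0, 129), (-10.0, 124), (-12.0, 127), (-14.0, 102), (-16.0, 70), (-18.0, 55), (-20.0, 55), (-22.0, 62), (-24.0, 78), (-26.0, 89), (-28.0, 97)]
top 74 
scene 64 
scene 70 [(90.0, 171), (88.0, 213), (86.0, 229), (84.0, 228), (82.0, 226), (80.0, 225), (78.0, 218), (76.0, 202), (74.0, 179), (72.0, 172), (70.0, 192), (68.0, 218), (66.0, 213), (64.0, 182), (62.0, 164), (60.0, 182), (58.0, 207), (56.0, 212), (54.0, 194), (52.0, 181), (50.0, 198), (48.0, 218), (46.0, 208), (44.0, 176), (42.0, 164), (40.0, 190), (38.0, 215), (36.0, 212), (34.0, 186), (32.0, 166), (30.0, 180), (28.0, 190), (26.0, 142), (24.0, 62), (22.0, 19), (20.0, 19), (18.0, 27), (16.0, 39), (14.0, 81), (12.0, 147), (10.0, 204), (8.0, 225), (6.0, 212), (4.0, 184), (2.0, 169), (0.0, 193), (-2.0, 220), (-4.0, 219), (-6.0, 181), (-8.0, 115), (-10.0, 71), (-12.0, 54), (-14.0, 44), (-16.0, 49), (-18.0, 68), (-20.0, 86), (-22.0, 105), (-24.0, 123), (-26.0, 137), (-28.0, 161)]
scene 74 
crate rim [array([495.9, -77.5,  19.5]), array([496.1, -82.3,  41.1]), array([496.1, -88.7,   3.9]), array([496.3, -94. ,   6.3]), array([496.4, -99.4,   7. ])]
```

View pics/c3.png

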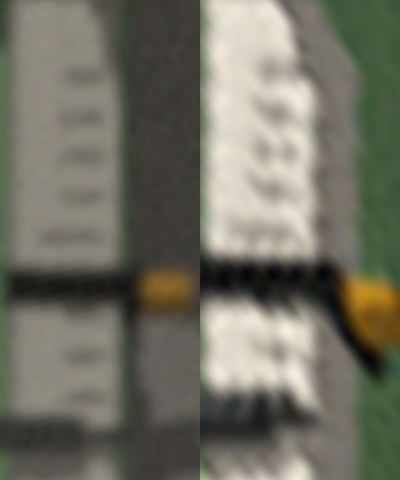

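```bash
cat >> h.py <<'E'
from scipy.spatial.transform import Rotation as R
def plan(p,psi):
    o=get_obs();q=o['eef_rot'];R0=R.from_quat([q[1],q[2],q[3],q[0]])
    c,s=np.cos(psi),np.sin(psi);Rt=R.from_matrix(np.array([[c,s,0],[s,-c,0],[0,0,-1.]]))
    print('shift mm',np.round(R0.inv().apply(np.array(p)-o['eef_pos'])*1e3,1),'turn',np.round((R0.inv()*Rt).as_rotvec(),3),'t',o['time_s'],'pos',o['eef_pos'].round(4),'F',o['wrist_force'].round(1),'op',round(o['opening'],3))
E
python3 -c "
from h import *
plan((.4755,-.1427,.10),.0094)"
```

```text
shift mm [ 423.2 -315.1  145.1] turn [-0.002 -0.     0.248] t 0.1 pos [ 0.1466 -0.5555  0.2445] F [-0.2 -0.5  0.4] op 0.999
```

```bash
python3 -m jog '[[[423,-315,145],[-0.002,0,0.248],0.5],[[423,-315,145],[-0.002,0,0.248],0.5],[[423,-315,145],[-0.002,0,0.248],0.5],[[423,-315,145],[-0.002,0,0.248],0.5],[[423,-315,145],[-0.002,0,0.248],0.5],[[423,-315,145],[-0.002,0,0.248],0.5],[[423,-315,145],[-0.002,0,0.248],0.5],[[423,-315,145],[-0.002,0,0.248],0.5],[[423,-315,145],[-0.002,0,0.248],0.5],[[423,-315,145],[-0.002,0,0.248],0.5],[[423,-315,145],[-0.002,0,0.248],0.5],[[423,-315,145],[-0.002,0,0.248],0.5],[[423,-315,145],[-0.002,0,0.248],0.5],[[423,-315,145],[-0.002,0,0.248],0.5],[[423,-315,145],[-0.002,0,0.248],0.5],[[423,-315,145],[-0.002,0,0.248],0.5]]'
python3 - <<'E'
from h import *
plan((.4755,-.1427,.022),.0094)
p,d=camera('scene');cv2.imwrite('pics/s1.png',p[:,:,::-1])
E
```

```text
time_s: 1.43
eef_pos: [0.475, -0.1427, 0.0998]
eef_rot: [0.0, 1.0, 0.006, -0.0]
wrist_force: [0.3, -0.2, -0.2]
opening: 0.501
shift mm [ 0.6  0.  77.8] turn [0.    0.001 0.002] t 1.4333 pos [ 0.475  -0.1427  0.0998] F [ 0.3 -0.2 -0.2] op 0.501
```

View pics/s1.png

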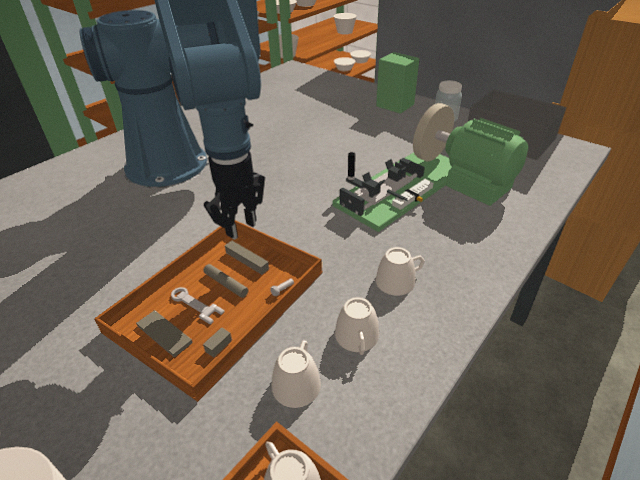

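The gripper hangs over the stone at about (245,225), with clear space on either side. I'll descend and close.

```bash
python3 -m jog '[[[0.5,0,30],[0,0,0.002],0.5],[[0.5,0,50],[0,0,0.002],0.5],[[0.5,0,65],[0,0,0.002],0.5],[[0.5,0,75],[0,0,0.002],0.5],[[0.5,0,77.5],[0,0,0.002],0.5],[[0.5,0,77.5],[0,0,0.002],0.5],[[0.5,0,77.5],[0,0,0.002],0.35],[[0.5,0,77.5],[0,0,0.002],0],[[0.5,0,77.5],[0,0,0.002],0],[[0.5,0,77.5],[0,0,0.002],0],[[0.5,0,77.5],[0,0,0.002],0],[[0.5,0,77.5],[0,0,0.002],0]]'
```

```text
time_s: 2.48
eef_pos: [0.4764, -0.1444, 0.024]
eef_rot: [0.001, 1.0, 0.004, 0.001]
wrist_force: [-1.8, -1.3, 5.9]
opening: 0.243
```

```bash
python3 -m jog '[[[0,0,-10],[0,0,0],0],[[0,0,-40],[0,0,0],0],[[0,0,-75],[0,0,0],0],[[0,0,-110],[0,0,0],0],[[0,0,-125],[0,0,0],0],[[0,0,-125],[0,0,0],0],[[0,0,-125],[0,0,0],0]]'
python3 - <<'E'
from h import *
for n in('scene','top'):
    p,d=camera(n);cv2.imwrite(f'pics/{n}2.png',p[:,:,::-1]);np.save(f'pics/{n}2.npy',d)
    if n=='scene':crop(p,170,130,330,250,5,'pics/c4.png')
    else:crop(p,300,220,500,370,4,'pics/c5.png')
E
```

```text
time_s: 3.07
eef_pos: [0.4766, -0.1441, 0.1502]
eef_rot: [0.002, 1.0, 0.004, 0.002]
wrist_force: [-0.7, -1.0, -2.3]
opening: 0.243
```

View pics/c4.png

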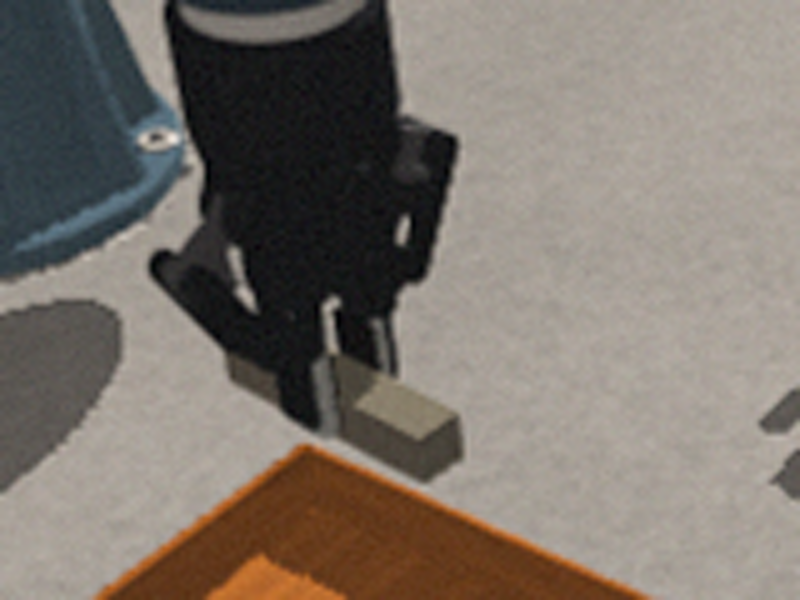

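View pics/c5.png

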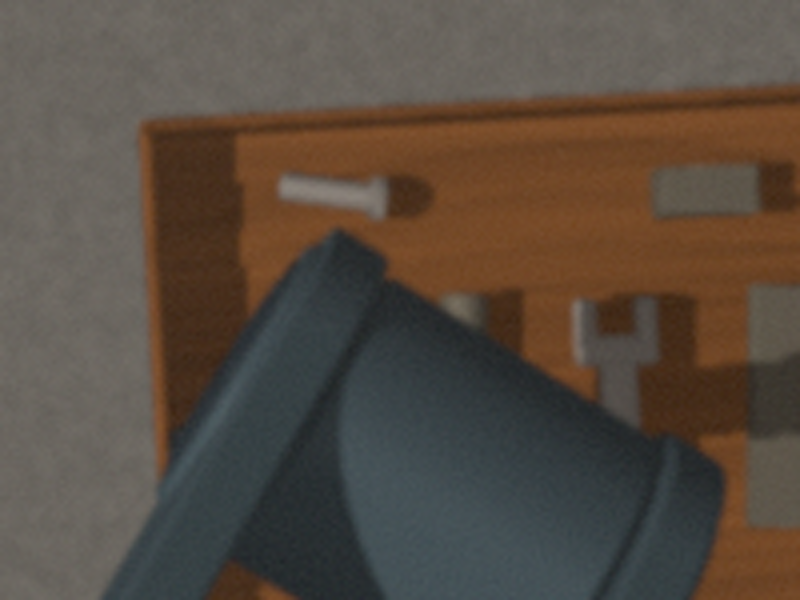

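```bash
cat >> h.py <<'E'
def box(c,psi,dx=.055,dy=.011,h=.022):
    return np.array([[c[0]+np.cos(psi)*a*dx-np.sin(psi)*b*dy,c[1]+np.sin(psi)*a*dx+np.cos(psi)*b*dy,c[2]+k*h] for a,b,k in((-1,-1,1),(1,-1,1),(1,1,1),(-1,1,1),(1,-1,0),(1,1,0),(-1,-1,0))])
E
python3 - <<'E'
from h import *
p=cv2.imread('pics/scene2.png');s=5
c=cv2.resize(p[130:250,170:330],None,fx=s,fy=s,interpolation=cv2.INTER_CUBIC)
for q in proj('scene',box((.4757,-.1441,.1322),.008)): cv2.circle(c,tuple(int(v) for v in ((q-(170,130)+.5)*s)),3,(0,0,255),1)
cv2.imwrite('pics/c6.png',c)
plan((*d2w((0,0))[:2],.16) if 0 else tuple(d2w((0,0.001,.15))),np.pi/2-.1125)
E
```

```text
shift mm [  91.6 -389.5   -2.7] turn [ 1.00e-03  1.00e-03 -1.45e+00] t 3.1667 pos [ 0.4751 -0.1434  0.1478] F [-0.5  0.7 -1.3] op 0.241
```

View pics/c6.png

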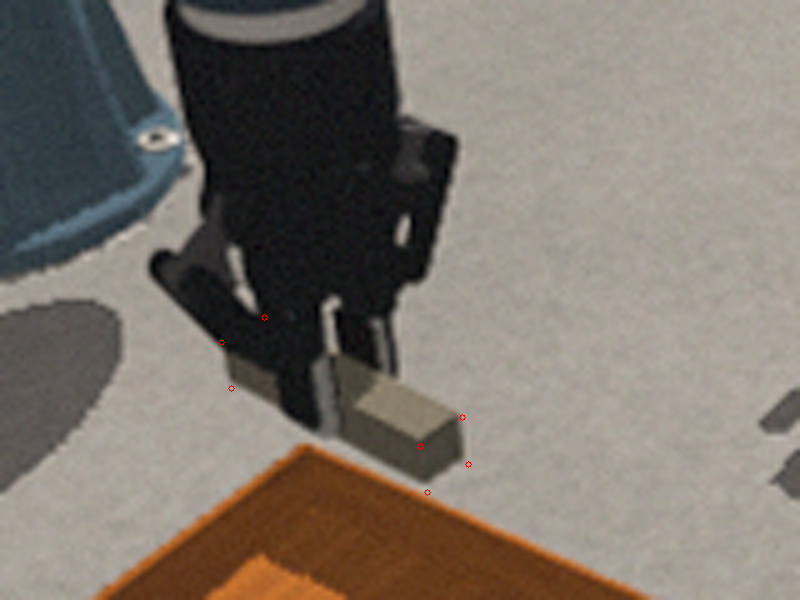

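```bash
python3 -m jog '[[[91,-389,-3],[0,0,-1.45],0],[[91,-389,-3],[0,0,-1.45],0],[[91,-389,-3],[0,0,-1.45],0],[[91,-389,-3],[0,0,-1.45],0],[[91,-389,-3],[0,0,-1.45],0],[[91,-389,-3],[0,0,-1.45],0],[[91,-389,-3],[0,0,-1.45],0],[[91,-389,-3],[0,0,-1.45],0],[[91,-389,-3],[0,0,-1.45],0],[[91,-389,-3],[0,0,-1.45],0],[[91,-389,-3],[0,0,-1.45],0],[[91,-389,-3],[0,0,-1.45],0],[[91,-389,-3],[0,0,-1.45],0],[[91,-389,-3],[0,0,-1.45],0],[[91,-389,-3],[0,0,-1.45],0],[[91,-389,-3],[0,0,-1.45],0],[[91,-389,-3],[0,0,-1.45],0]]'
python3 - <<'E'
from h import *
for n in('scene','top'):
    p,d=camera(n);cv2.imwrite(f'pics/{n}3.png',p[:,:,::-1])
    if n=='scene':crop(p,310,80,470,200,5,'pics/c7.png')
plan(d2w((0,.001,.095)),np.pi/2-.1125)
E
```

```text
time_s: 4.58
eef_pos: [0.5629, 0.2459, 0.15]
eef_rot: [0.0, 0.746, 0.666, -0.001]
wrist_force: [0.1, 0.1, -2.3]
opening: 0.241
shift mm [ 1.   0.4 55.3] turn [-0.     0.001 -0.001] t 4.6833 pos [0.563  0.246  0.1503] F [-0.3  0.5 -1. ] op 0.244
```

View pics/c7.png

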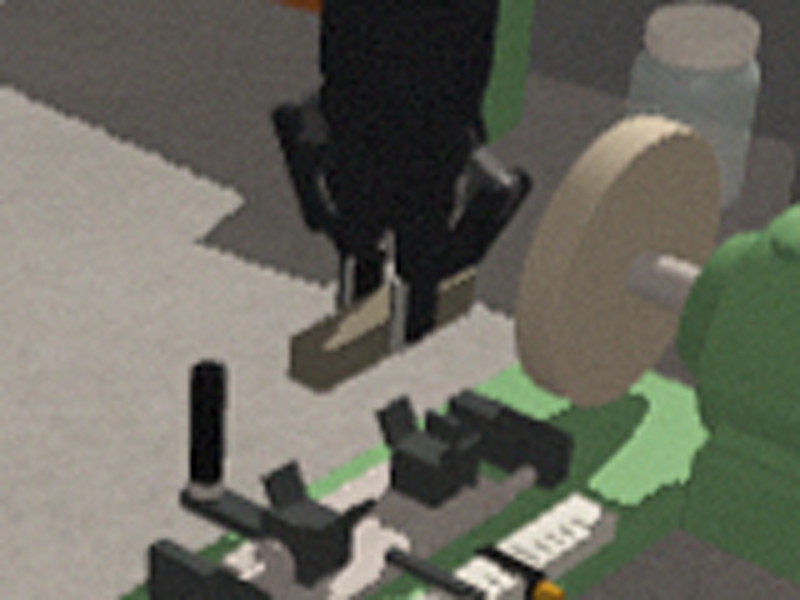

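View pics/top3.png

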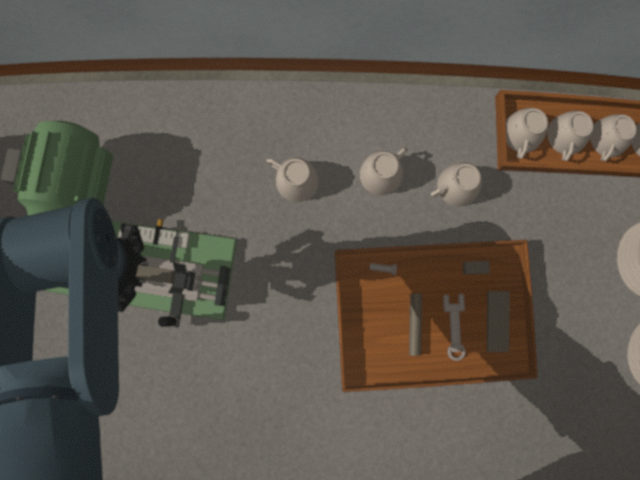

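```bash
python3 - <<'E'
from h import *
p=cv2.imread('pics/scene3.png');s=5
c=cv2.resize(p[80:200,310:470],None,fx=s,fy=s,interpolation=cv2.INTER_CUBIC)
b=d2w((0.000,-.001,.134))
def dr(P,col):
  for q in proj('scene',P): cv2.circle(c,tuple(int(v) for v in ((q-(310,80)+.5)*s)),3,col,1)
dr(box(b,np.pi/2-.1125),(0,0,255))
dr(np.array([d2w((-.075,-.04,.106)),d2w((-.025,.032,.072)),d2w((.025,.032,.072)),d2w((-.025,-.054,.072)),d2w((.025,-.054,.072)),d2w((.025,-.032,.072))]),(255,255,0))
cv2.imwrite('pics/c8.png',c)
E
```

```text
(no output)
```

View pics/c8.png

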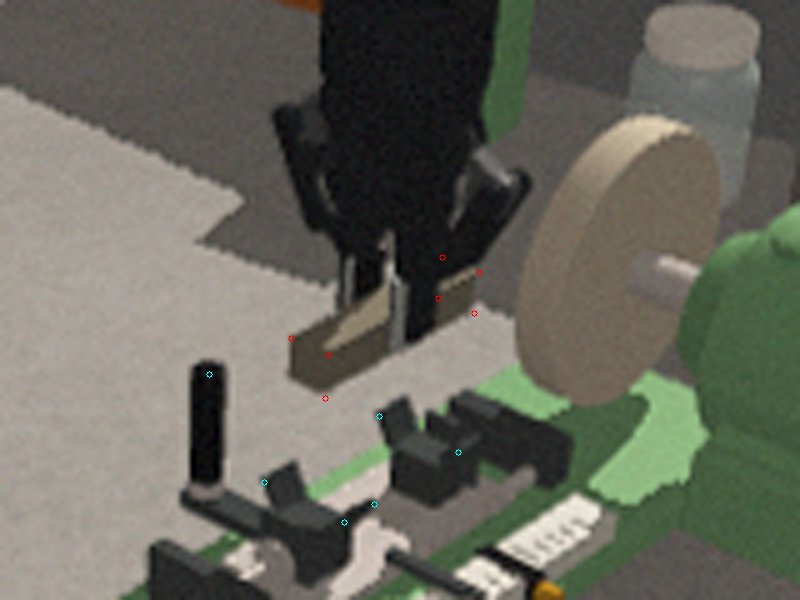

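```bash
python3 -m jog '[[[0,0,20],[0,0,0],0],[[0,0,40],[0,0,0],0],[[0,0,52],[0,0,0],0],[[0,0,57],[0,0,0],0],[[0,0,57],[0,0,0],0],[[0,0,57],[0,0,0],0]]'; python3 -c "
from h import *
plan(d2w((0,.001,.073)),np.pi/2-.1125)"
```

```text
time_s: 5.18
eef_pos: [0.5633, 0.246, 0.0937]
eef_rot: [0.0, 0.746, 0.666, -0.0]
wrist_force: [0.5, -0.5, -1.6]
opening: 0.242
shift mm [ 0.9  0.1 20.7] turn [ 0.     0.001 -0.002] t 5.1833 pos [0.5633 0.246  0.0937] F [ 0.5 -0.5 -1.6] op 0.242
```

```bash
python3 -m jog '[[[1,0,4],[0,0,0],0],[[1,0,8],[0,0,0],0],[[1,0,12],[0,0,0],0],[[1,0,15],[0,0,0],0],[[1,0,17],[0,0,0],0],[[1,0,18],[0,0,0],0],[[1,0,18],[0,0,0],0]]'; python3 -c "
from h import *
plan(d2w((0,.001,.073)),np.pi/2-.1125)
p,d=camera('scene');cv2.imwrite('pics/s4.png',p[:,:,::-1]);crop(p,320,90,440,180,6,'pics/c9.png')"
```

```text
time_s: 5.77
eef_pos: [0.5632, 0.2469, 0.0753]
eef_rot: [0.0, 0.746, 0.666, -0.001]
wrist_force: [0.4, -0.0, -2.2]
opening: 0.237
shift mm [0.  0.3 2.3] turn [-0.     0.001 -0.002] t 5.7667 pos [0.5632 0.2469 0.0753] F [ 0.4 -0.  -2.2] op 0.237
```

View pics/c9.png

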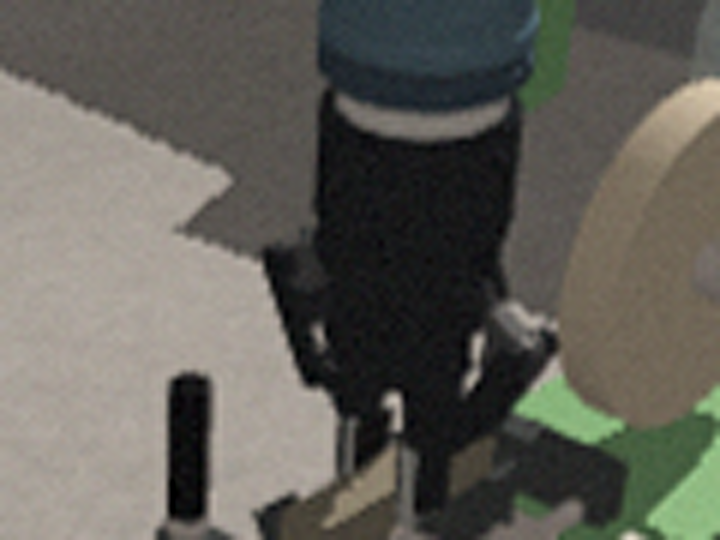

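No contact force yet, and the stone is between the cheeks. I'll lower it gently until it touches.

```bash
python3 -m jog '[[[0,0,1],[0,0,0],0],[[0,0,2],[0,0,0],0],[[0,0,2.5],[0,0,0],0],[[0,0,2.5],[0,0,0],0]]';python3 -m jog '[[[0,0,0.7],[0,0,0],0],[[0,0,1.4],[0,0,0],0],[[0,0,1.4],[0,0,0],0]]'; python3 -c "
from h import *
plan(d2w((0,.001,.073)),np.pi/2-.1125)
p,d=camera('scene');cv2.imwrite('pics/s5.png',p[:,:,::-1]);crop(p,330,130,450,220,6,'pics/c10.png')"
```

```text
time_s: 6.15
eef_pos: [0.5636, 0.247, 0.0741]
eef_rot: [0.001, 0.746, 0.666, -0.0]
wrist_force: [-3.1, -1.0, 5.4]
opening: 0.247
time_s: 6.4
eef_pos: [0.5639, 0.2471, 0.074]
eef_rot: [0.001, 0.746, 0.666, -0.0]
wrist_force: [-5.3, -2.0, 8.8]
opening: 0.24
shift mm [-0.2 -0.3  1. ] turn [ 0.001  0.001 -0.001] t 6.4 pos [0.5639 0.2471 0.074 ] F [-5.3 -2.   8.8] op 0.24
```

View pics/c10.png

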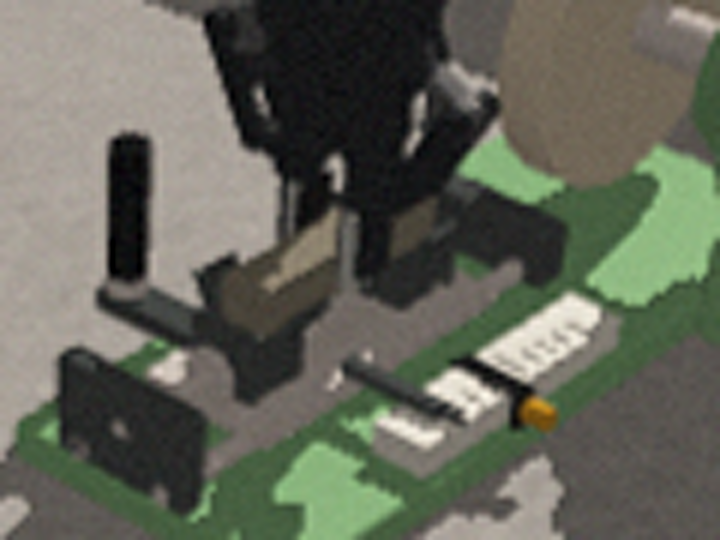

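```bash
python3 -m jog '[[[0,0,0],[0,0,0],0.3],[[0,0,0],[0,0,0],0.4],[[0,0,0],[0,0,0],0.45],[[0,0,0],[0,0,0],0.45],[[0,0,0],[0,0,0],0.45],[[0,0,-10],[0,0,0],0.45],[[0,0,-30],[0,0,0],0.45],[[0,0,-60],[0,0,0],0.45],[[0,0,-90],[0,0,0],0.45],[[0,0,-90],[0,0,0],0.45],[[0,0,-90],[0,0,0],0.45]]'; python3 -c "
from h import *
plan(d2w((0,.001,.073)),np.pi/2-.1125)
p,d=camera('scene');cv2.imwrite('pics/s6.png',p[:,:,::-1]);crop(p,330,110,450,200,6,'pics/c11.png')"
```

```text
time_s: 7.37
eef_pos: [0.5656, 0.2476, 0.1674]
eef_rot: [0.002, 0.746, 0.666, 0.002]
wrist_force: [-0.1, -0.4, -0.9]
opening: 0.451
shift mm [-1.1 -2.6 94.4] turn [ 0.006 -0.001 -0.001] t 7.3667 pos [0.5656 0.2476 0.1674] F [-0.1 -0.4 -0.9] op 0.451
```

View pics/c11.png

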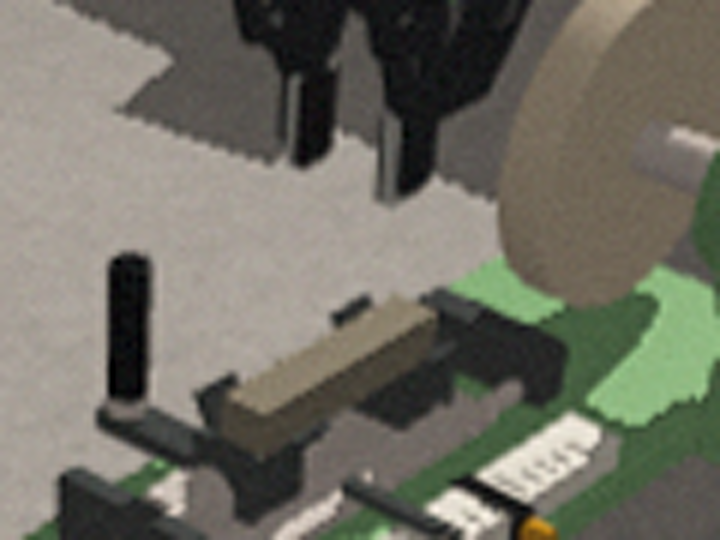

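```bash
python3 - <<'E'
from h import *
np.set_printoptions(precision=1,suppress=True)
for n in('scene','top'):
    p,d=camera(n);cv2.imwrite(f'pics/{n}7.png',p[:,:,::-1]);W=cloud(n,d)
    D=W-[A[0],A[1],0];c,s=np.cos(A[2]),np.sin(A[2]);x=(c*D[...,0]+s*D[...,1])*1e3;y=(-s*D[...,0]+c*D[...,1])*1e3;z=W[...,2]*1e3
    for yy in range(-60,61,10):
        m=(abs(y-yy)<5)&(abs(x)<25)&(z>74)&(z<90)
        if m.sum()>3: print(n,yy,m.sum(),'z',np.median(z[m]),'x',np.percentile(x[m],[5,50,95]))
    m=(abs(y)<75)&(abs(x)<14)&(z>74)&(z<90); print('y ext',np.percentile(y[m],[1,99]) if m.any() else None, cv2.minAreaRect(np.stack([x[m],y[m]],-1).astype(np.float32)) if m.any() else '')
    if n=='top': crop(p,100,200,240,340,4,'pics/c12.png')
plan(d2w((-.075,-.040,.165)),-.1125)
E
```

```text
scene -60 11 z 77.88446000201044 x [-14.9   2.8  12. ]
scene -50 36 z 79.2918800889872 x [-14.3   2.5  12. ]
scene -40 27 z 79.46809185814752 x [-10.9   0.4  12.1]
scene -30 23 z 80.13403795109141 x [-7.1  3.7 11.4]
scene -20 26 z 79.5558582638114 x [-9.8  3.  11.4]
scene -10 27 z 79.67068402308331 x [-10.2   2.1  11.3]
scene 0 23 z 80.03204976585631 x [-8.4  2.3 12.2]
scene 10 25 z 79.59845503239305 x [-8.3  3.8 11.9]
scene 20 22 z 79.66868509759989 x [-7.9  5.1 11.8]
scene 30 25 z 80.04827736389053 x [-8.6  6.  13.9]
scene 40 26 z 79.51101670248784 x [-11.6   2.7  21.3]
scene 50 19 z 79.2656909181011 x [-8.8  2.9 10.9]
y ext [-56.8  52.8] ((0.7196016311645508, -1.0910453796386719), (25.150720596313477, 113.69578552246094), 0.4081138074398041)
top -50 75 z 77.96147561352707 x [-9.7  0.5 10.2]
top -40 70 z 77.5642583690549 x [-9.4  0.5 10.3]
top -30 76 z 77.71981000290424 x [-10.4  -0.2  10.2]
top -20 75 z 77.84058401154914 x [-9.7  0.3  9.8]
top -10 69 z 77.9562553300609 x [-9.9 -0.1 10.3]
top 0 74 z 77.93858962115564 x [-9.7  0.4 10.4]
top 10 71 z 78.02639895432762 x [-9.9 -0.1  9.7]
top 20 69 z 78.03372998052981 x [-9.8  0.3  9.8]
top 30 68 z 77.80141074837675 x [-9.7 -0.1 10. ]
top 40 9 z 76.92505747952639 x [-9.7 -4.9  7.5]
y ext [-54.5  35.6] ((0.28714656829833984, -9.02231216430664), (22.484088897705078, 92.9854507446289), 0.1656011939048767)
shift mm [-41.2 -74.4  -1.8] turn [0.  0.  1.6] t 7.5167 pos [0.6 0.2 0.2] F [0.5 0.  0.1] op 0.451
```

View pics/c12.png

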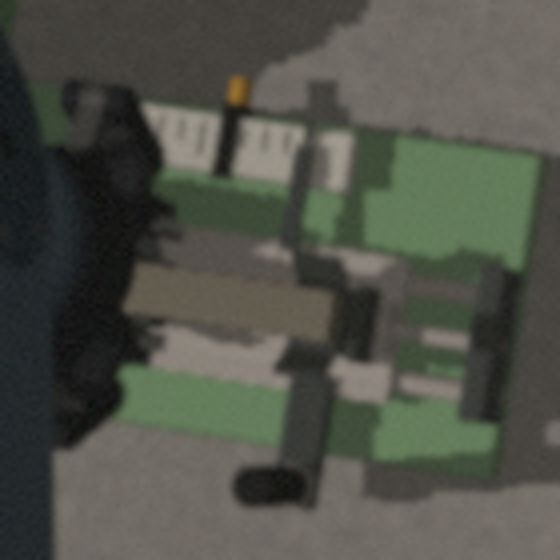

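The depth puts the stone level: top at 78 mm along its length, x centred to 0.3 mm, y from about -55 to +53. It is seated. Next is the handle.

```bash
python3 -m jog '[[[-41,-74,2],[0,0,1.57],0.6],[[-41,-74,2],[0,0,1.57],0.6],[[-41,-74,2],[0,0,1.57],0.6],[[-41,-74,2],[0,0,1.57],0.6],[[-41,-74,2],[0,0,1.57],0.6],[[-41,-74,2],[0,0,1.57],0.6],[[-41,-74,2],[0,0,1.57],0.6],[[-41,-74,2],[0,0,1.57],0.6],[[-41,-74,2],[0,0,1.57],0.6],[[-41,-74,2],[0,0,1.57],0.6],[[-41,-74,2],[0,0,1.57],0.6],[[-41,-74,2],[0,0,1.57],0.6],[[-41,-74,2],[0,0,1.57],0.6],[[-41,-74,2],[0,0,1.57],0.6],[[-41,-74,2],[0,0,1.57],0.6],[[-41,-74,2],[0,0,1.57],0.6]]'; python3 -c "
from h import *
plan(d2w((-.075,-.040,.076)),-.1125)
p,d=camera('scene');cv2.imwrite('pics/s8.png',p[:,:,::-1]);crop(p,290,80,450,200,5,'pics/c13.png')"
```

```text
time_s: 8.85
eef_pos: [0.4843, 0.2145, 0.1605]
eef_rot: [0.001, 0.998, -0.055, -0.001]
wrist_force: [-1.1, -0.3, -0.8]
opening: 0.603
shift mm [ 0.3 -0.2 84.5] turn [0.002 0.002 0.002] t 8.85 pos [0.4843 0.2145 0.1605] F [-1.1 -0.3 -0.8] op 0.603
```

View pics/c13.png

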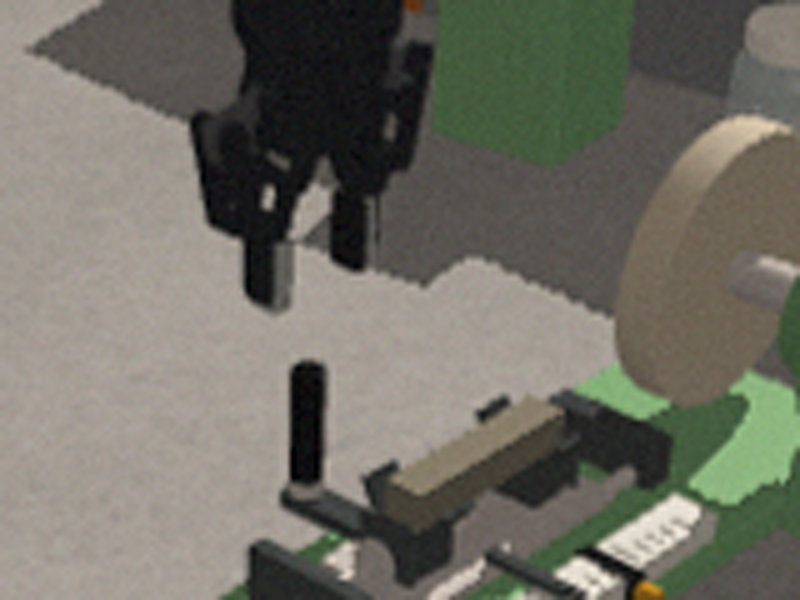

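The fingers straddle the line of the post: tips at (270,300) and (350,265), post top at (308,368). I'll descend and close.

```bash
python3 -m jog '[[[0,0,25],[0,0,0],0.6],[[0,0,50],[0,0,0],0.6],[[0,0,70],[0,0,0],0.6],[[0,0,82],[0,0,0],0.6],[[0,0,84],[0,0,0],0.6],[[0,0,84],[0,0,0],0.6],[[0,0,84],[0,0,0],0.4],[[0,0,84],[0,0,0],0.3],[[0,0,84],[0,0,0],0],[[0,0,84],[0,0,0],0],[[0,0,84],[0,0,0],0],[[0,0,84],[0,0,0],0],[[0,0,84],[0,0,0],0]]'; python3 -c "
from h import *
plan(d2w((-.075,-.040,.076)),-.1125)
p,d=camera('scene');cv2.imwrite('pics/s9.png',p[:,:,::-1]);crop(p,310,100,470,220,5,'pics/c14.png')
p,d=camera('top');crop(p,80,200,240,340,4,'pics/c15.png')"
```

```text
time_s: 9.98
eef_pos: [0.4854, 0.215, 0.0782]
eef_rot: [0.0, 0.998, -0.056, 0.0]
wrist_force: [-0.9, 2.1, 5.8]
opening: 0.198
shift mm [-1.   0.6  2.2] turn [ 0.    -0.001  0.001] t 9.9833 pos [0.4854 0.215  0.0782] F [-0.9  2.1  5.8] op 0.198
```

View pics/c14.png

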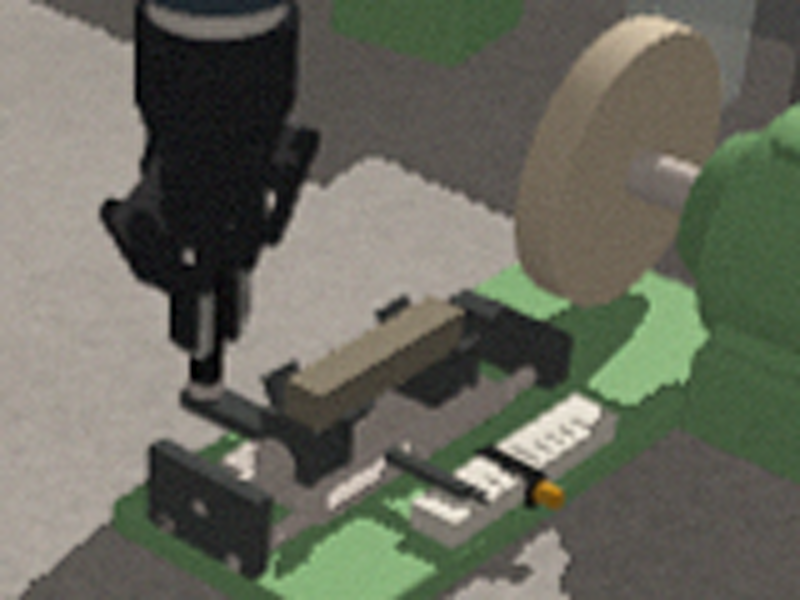

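View pics/c15.png

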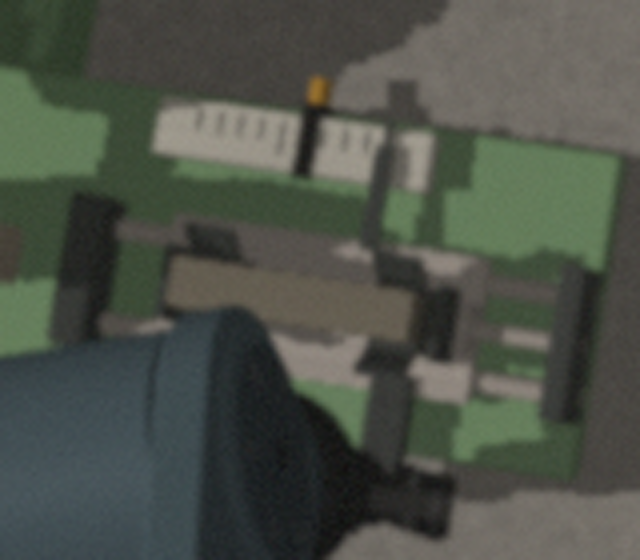

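```bash
python3 -m jog '[[[0,-1,0],[0,0,0],0],[[0,-2.5,0],[0,0,0],0],[[0,-5,0],[0,0,0],0],[[0,-7.5,0],[0,0,0],0],[[0,-10,0],[0,0,0],0],[[0,-12.5,0],[0,0,0],0],[[0,-15,0],[0,0,0],0],[[0,-17.5,0],[0,0,0],0],[[0,-20,0],[0,0,0],0],[[0,-22.5,0],[0,0,0],0],[[0,-25,0],[0,0,0],0],[[0,-27.5,0],[0,0,0],0],[[0,-30,0],[0,0,0],0],[[0,-31.5,0],[0,0,0],0],[[0,-32.5,0],[0,0,0],0],[[0,-33,0],[0,0,0],0],[[0,-33,0],[0,0,0],0]]'; cat > look.py <<'E'
from h import *
import sys
k=sys.argv[1]
ps,d=camera('scene');crop(ps,350,110,470,200,6,f'pics/a{k}.png');cv2.imwrite(f'pics/fs{k}.png',ps[:,:,::-1])
pt,d=camera('top');crop(pt,80,200,240,340,4,f'pics/b{k}.png');cv2.imwrite(f'pics/ft{k}.png',pt[:,:,::-1]);np.save(f'pics/ft{k}.npy',d)
cv2.imwrite(f'pics/r{k}.png',np.hstack([cv2.resize(rect(p[:,:,::-1],n,30,100,-30,60,.034),None,fx=1.4,fy=1.4) for p,n in((pt,'top'),(ps,'scene'))]))
plan(d2w((-.075,-.040,.076)),-.1125)
E
python3 look.py 1
```

```text
time_s: 11.5
eef_pos: [0.489, 0.2467, 0.0783]
eef_rot: [0.001, 0.998, -0.056, 0.0]
wrist_force: [-1.4, -7.2, 2.6]
opening: 0.195
shift mm [-1.  32.4  2.4] turn [ 0.003 -0.     0.001] t 11.6 pos [0.489  0.2466 0.0783] F [-1.6 -6.5  1.9] op 0.195
```

View pics/a1.png

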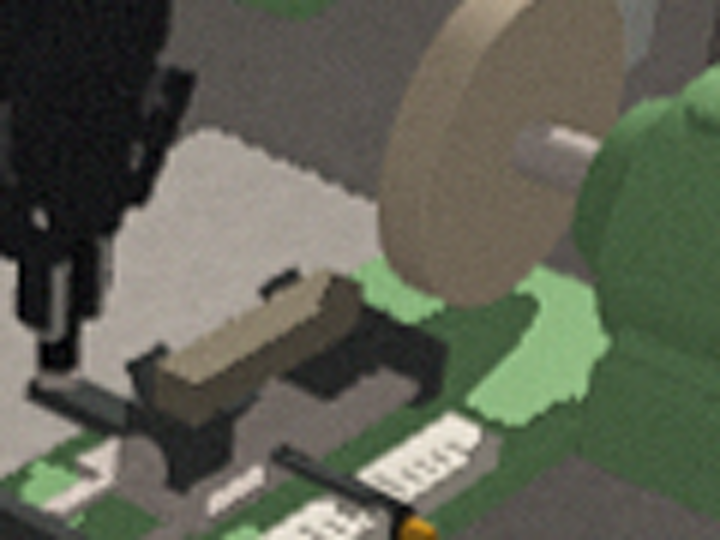

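View pics/r1.png

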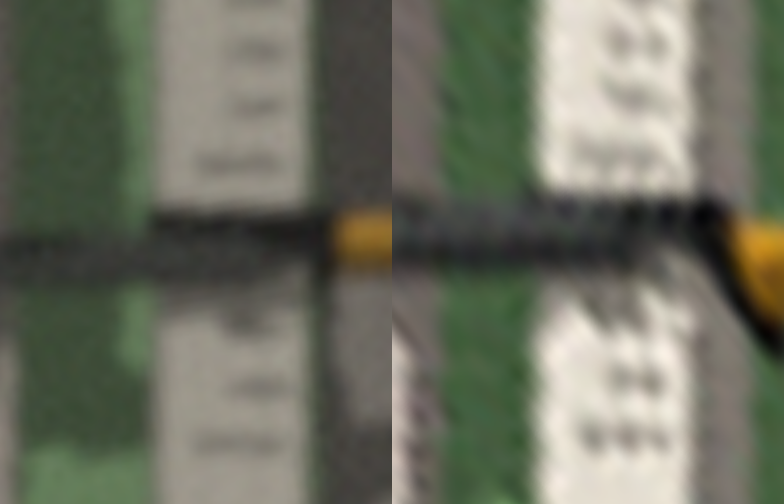

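View pics/b1.png

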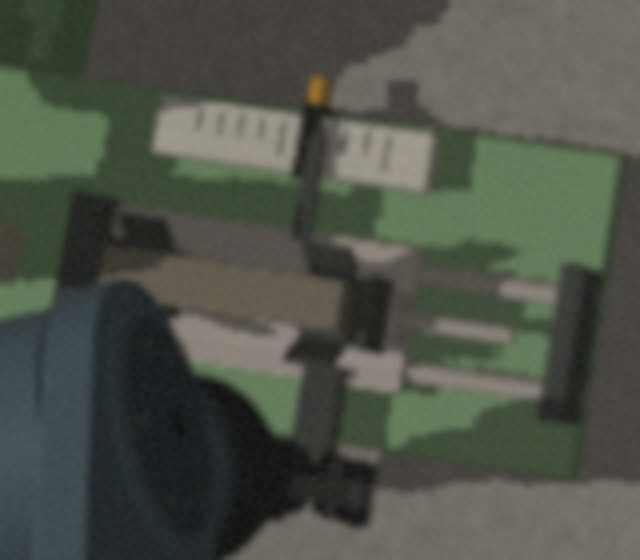

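```bash
python3 - <<'E'
from h import *
np.set_printoptions(precision=1,suppress=True,linewidth=160)
def dd(f,n='top'):
    W=cloud(n,np.load(f));D=W-[A[0],A[1],0];c,s=np.cos(A[2]),np.sin(A[2])
    return (c*D[...,0]+s*D[...,1])*1e3,(-s*D[...,0]+c*D[...,1])*1e3,W[...,2]*1e3
for f,n in(('pics/top0.npy','top'),('pics/ft1.npy','top'),('pics/scene0.npy','scene')):
    x,y,z=dd(f,n)
    for x0,x1 in((36,46),(46,56),(60,70),(70,78),(78,90)):
        print(f,x0,x1,[(yy,round(float(np.median(z[(x>x0)&(x<x1)&(abs(y-yy)<1.5)])),1)) for yy in range(-27,34,3)])
# grey profile
for f,n in(('pics/top0.png','top'),('pics/ft1.png','top'),('pics/scene0.png','scene'),('pics/fs1.png','scene')):
    q=rect(cv2.imread(f),n,30,100,-30,60,.034).astype(float).max(2)
    for xa in (62,68,73,77,80): print(f,xa,q[::8,(xa-30)*4-6:(xa-30)*4+6].mean(1)[14:40].round())
E
python3 - <<'E'
import cv2
a=cv2.imread('pics/scene0.png')[150:230,380:460];cv2.imwrite('pics/z1.png',cv2.resize(a,None,fx=7,fy=7,interpolation=cv2.INTER_CUBIC))
E
```

```text
pics/top0.npy 36 46 [(-27, 18.7), (-24, 19.2), (-21, 37.5), (-18, 37.5), (-15, 39.2), (-12, nan), (-9, 20.0), (-6, 17.8), (-3, 17.5), (0, 17.2), (3, 17.1), (6, 18.0), (9, 18.5), (12, 16.9), (15, 18.3), (18, 18.3), (21, 19.3), (24, 17.9), (27, 17.8), (30, 18.0), (33, 18.3)]
pics/top0.npy 46 56 [(-27, 16.7), (-24, 19.6), (-21, 36.5), (-18, 39.2), (-15, 37.8), (-12, nan), (-9, 18.9), (-6, 18.4), (-3, 17.7), (0, 18.3), (3, 17.8), (6, 18.4), (9, 18.2), (12, 17.8), (15, 17.5), (18, 18.0), (21, 20.0), (24, 16.9), (27, 17.7), (30, 18.2), (33, 17.2)]
pics/top0.npy 60 70 [(-27, 33.8), (-24, 34.1), (-21, 40.6), (-18, 39.1), (-15, 37.8), (-12, 32.4), (-9, 32.2), (-6, 31.9), (-3, 31.9), (0, 31.9), (3, 32.1), (6, 33.0), (9, 34.1), (12, 32.7), (15, 34.4), (18, 34.5), (21, 33.5), (24, 33.3), (27, 33.4), (30, 32.2), (33, 32.3)]
pics/top0.npy 70 78 [(-27, 32.2), (-24, 37.2), (-21, 37.1), (-18, 38.4), (-15, 33.1), (-12, 32.7), (-9, 33.5), (-6, 33.7), (-3, 33.1), (0, 33.3), (3, 33.7), (6, 31.8), (9, 33.1), (12, 32.4), (15, 32.2), (18, 34.2), (21, 35.4), (24, 33.4), (27, 33.3), (30, 33.5), (33, 31.9)]
pi
[... 5222 characters left out ...]
 95.  56.  66. 102.]
pics/fs1.png 62 [204. 213. 202. 142.  77.  63.  68.  63.  46.  46.  67.  98. 126. 160. 201. 225. 238. 238. 232. 230. 233. 232. 227. 223. 216. 219.]
pics/fs1.png 68 [167. 177. 184. 145.  81.  54.  57.  53.  44.  48.  72. 100. 118. 119. 120. 147. 197. 222. 217. 204. 203. 217. 227. 218. 190. 174.]
pics/fs1.png 73 [172. 185. 193. 143.  67.  32.  36.  44.  49.  54.  69. 106. 129. 131. 130. 151. 204. 235. 228. 193. 174. 207. 234. 222. 184. 164.]
pics/fs1.png 77 [183. 195. 206. 156.  77.  42.  42.  54.  73.  86.  87. 105. 154. 197. 204. 201. 213. 233. 228. 194. 165. 182. 223. 227. 204. 178.]
pics/fs1.png 80 [217. 200. 194. 148.  67.  30.  35.  48.  78. 114. 122. 117. 133. 169. 208. 203. 201. 226. 237. 227. 217. 218. 232. 233. 216. 201.]
  return _methods._mean(a, axis=axis, dtype=dtype,
  ret = ret.dtype.type(ret / rcount)
```

View pics/z1.png

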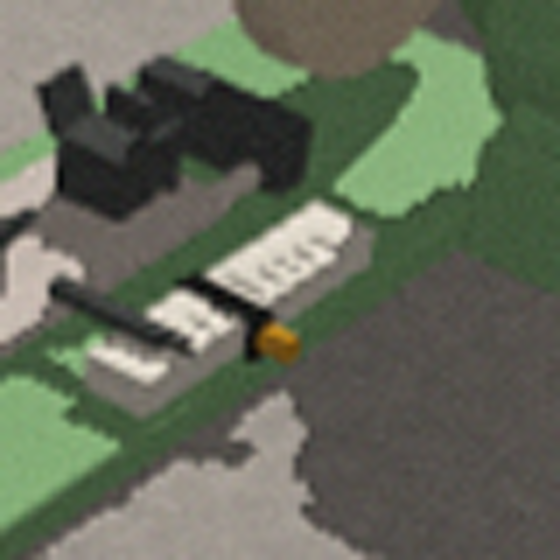

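```bash
cat > arm.py <<'E'
from h import *
import sys
np.set_printoptions(precision=1,suppress=True,linewidth=200)
for f,n in [('pics/top0.png','top'),('pics/scene0.png','scene')]+[(f'pics/f{c}{k}.png',n) for k in sys.argv[1:] for c,n in(('t','top'),('s','scene'))]:
    im=cv2.imread(f)
    for z,tag,xs in((.0385,'arm',(48,52,56)),(.0355,'clip',(62,66,70))):
        if tag=='clip' and '0.png' not in f: continue
        q=rect(im,n,30,100,-40,60,z).astype(float)
        q=q[...,1]-0*q[...,2]
        print(f,tag,'y from',-28 if tag=='arm' and '0.png' in f else 30)
        a,b=((46,98) if '0.png' in f and tag=='arm' else (28,66))
        for xa in xs: print(xa,[ (round(60-i/4,1),int(v)) for i,v in zip(range(0,400,4),q[::4,(xa-30)*4-6:(xa-30)*4+6].mean(1))][a:b:1] if 0 else q[::4,(xa-30)*4-6:(xa-30)*4+6].mean(1)[a:b].astype(int), 'y0',60-a)
E
python3 arm.py 1
```

```text
pics/top0.png arm y from -28
48 [ 69  69  67  67  69  71  71  70  69  70  70  69  68  69  71  72  73  71  70  70  70  69  68  68  67  68  70  72  71  68  63  58  55  55  55  56  57  66  78  94 104 111 113 114 113 113 114 114 113
 112 112 112] y0 14
52 [ 86  86  85  86  87  89  92  95  97  95  93  91  91  92  95  98 100  98  97  95  92  92  91  92  92  93  93  92  89  81  72  62  56  51  51  50  56  66  80  91 103 110 113 112 112 113 113 112 113
 113 113 113] y0 14
56 [ 70  76  84  94 101 106 107 107 108 109 109 109 108 108 108 108 109 110 110 110 109 109 109 110 110 110 108 105  96  85  71  61  53  53  52  54  56  62  73  86  94  99 101 102 102 104 106 107 109
 110 110 109] y0 14
pics/top0.png clip y from 30
62 [134 133 133 134 134 135 131 125 110  93  70  52  35  28  26  27  36  50  71  90 110 122 130 132 133 134 135 135 134 134 136 137 136 137 138 136 135 135] y0 32
66 [125 119 117 120 127 134 134 127 118 101  80  58  41  30  28  30  34  48  66  89 106 123 132 137 136 136 137 137 137 138 138 137 137 137 137 137 137 136] y0 32
70 [120 114 112 116 124 130 132 126 114  97  78  56  39 
[... 1391 characters left out ...]
  98  97  94  91  89  88  86  83  80  74  68  64  61  58  57  56  58  62  71  81  92  97 101 102 102 102 104 105 108 109 108 104] y0 32
56 [114 115 117 118 118 119 118 117 111 106  95  86  75  69  65  64  61  59  58  58  57  55  58  65  76  88  99 107 110 113 115 116 117 117 118 119 119 117] y0 32
pics/fs1.png arm y from 30
48 [97 98 96 94 92 93 95 97 97 96 94 92 90 86 80 75 72 70 68 63 56 49 43 40 42 49 59 71 80 88 94 97 98 97 95 93 92 91] y0 32
52 [95 96 96 96 96 94 93 93 94 95 96 94 92 88 84 79 74 71 69 65 60 53 47 45 46 52 62 72 82 90 95 98 98 97 95 93 92 91] y0 32
56 [93 92 92 94 95 95 95 94 92 89 87 84 81 78 76 75 73 70 66 59 51 43 38 38 43 52 63 74 84 90 92 91 89 88 90 93 94 95] y0 32
```

```bash
python3 -m jog '[[[0,-1.5,0],[0,0,0],0],[[0,-3,0],[0,0,0],0],[[0,-4.5,0],[0,0,0],0],[[0,-5,0],[0,0,0],0],[[0,-5,0],[0,0,0],0],[[0,-5,0],[0,0,0],0]]'; python3 look.py 2; python3 arm.py 2 | tail -8
```

```text
time_s: 12.1
eef_pos: [0.4894, 0.2503, 0.0783]
eef_rot: [0.003, 0.998, -0.056, -0.0]
wrist_force: [-0.5, -7.9, 2.8]
opening: 0.194
shift mm [-1.1 36.   2.5] turn [0.005 0.    0.001] t 12.2 pos [0.4894 0.2503 0.0783] F [-1.8 -8.4  2.9] op 0.198
pics/ft2.png arm y from 30
48 [75 75 75 74 73 74 74 73 73 72 68 64 58 54 53 55 56 56 54 53 55 60 66 72 74 74 73 74 76 77 76 76 74 75 77 77 77 78] y0 32
52 [ 89  86  87  90  94  96  96  95  93  89  84  76  69  63  61  60  59  58  57  57  63  73  85  94 101 104 105 102 100 100 101 102 104 105 105 103  96  87] y0 32
56 [115 115 115 116 117 119 118 115 110 103  92  81  69  60  55  56  56  56  59  64  74  85  97 105 108 109 112 114 116 118 120 120 118 116 115 109 103  96] y0 32
pics/fs2.png arm y from 30
48 [93 93 93 93 94 95 93 89 85 81 78 77 75 73 68 62 54 46 39 37 39 46 57 69 79 88 95 97 97 95 94 93 93 94 93 92 91 91] y0 32
52 [92 91 91 90 90 90 90 89 86 82 79 76 75 73 69 63 56 48 41 38 39 44 54 66 78 88 95 98 98 96 94 92 92 93 94 94 93 91] y0 32
56 [89 89 90 92 93 92 90 87 82 77 73 71 71 72 71 66 58 50 42 39 41 47 56 66 75 82 86 90 93 94 93 91 89 90 93 97 99 98] y0 32
```

View pics/r2.png

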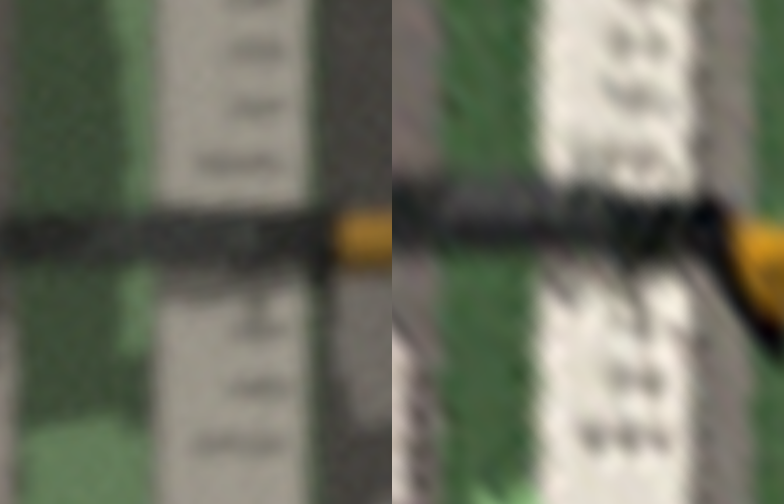

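View pics/a2.png

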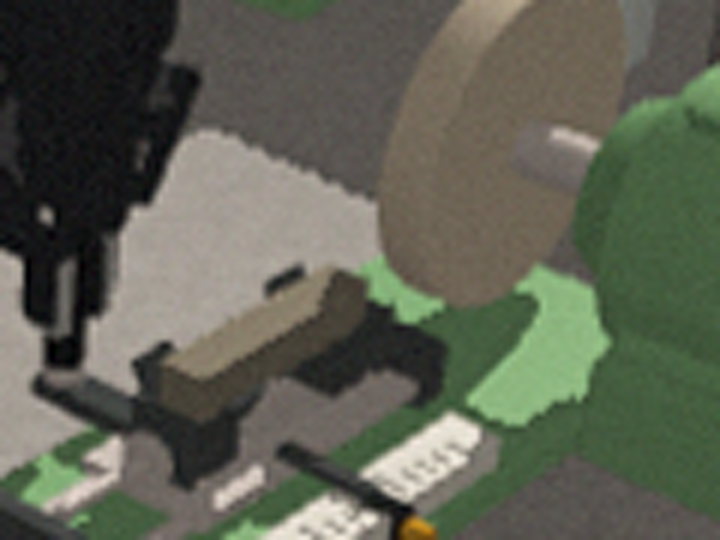

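View pics/b2.png

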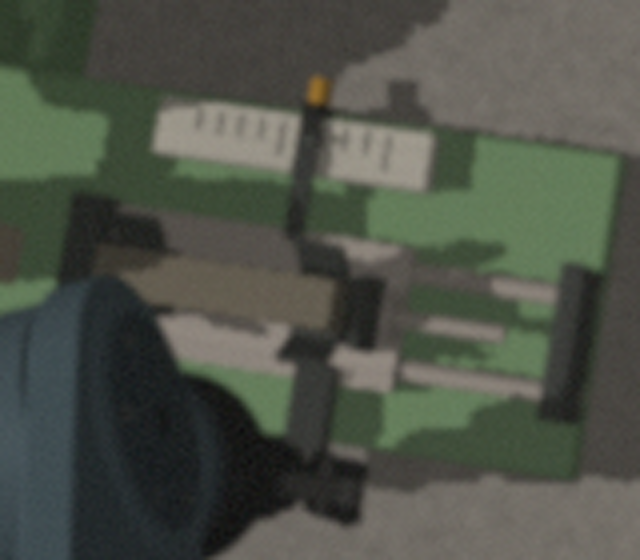

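The pointer arm reads about y 16.5 after parallax correction and the clip centre about 18.0, so I'll nudge it on by roughly 1.5 mm.

```bash
python3 -m jog '[[[0,-1,0],[0,0,0],0],[[0,-1.9,0],[0,0,0],0],[[0,-1.9,0],[0,0,0],0],[[0,-1.9,0],[0,0,0],0],[[0,-1.9,0],[0,0,0],0],[[0,-1.9,0],[0,0,0],0]]'; python3 look.py 3; python3 arm.py 3 | tail -8
```

```text
time_s: 12.7
eef_pos: [0.4895, 0.2509, 0.0783]
eef_rot: [0.004, 0.998, -0.056, -0.001]
wrist_force: [-1.1, -7.7, 2.3]
opening: 0.194
shift mm [-1.  36.7  2.6] turn [0.007 0.001 0.001] t 12.8 pos [0.4895 0.2509 0.0783] F [-0.9 -8.2  1.6] op 0.196
pics/ft3.png arm y from 30
48 [75 75 75 75 73 72 73 74 74 72 68 62 56 53 52 53 53 53 54 56 59 64 68 72 74 76 76 76 75 74 74 74 75 76 77 77 77 78] y0 32
52 [ 89  86  87  89  93  96  97  95  92  87  83  75  68  62  59  57  56  55  59  64  71  80  89  95 100 103 105 104 103 101 101 100 103 106 107 103  97  89] y0 32
56 [116 116 115 116 117 118 117 116 111 103  90  78  66  62  58  57  56  56  61  69  80  90 100 106 109 111 113 114 115 115 117 119 118 116 114 108 101  97] y0 32
pics/fs3.png arm y from 30
48 [89 91 94 96 96 94 91 88 84 81 78 75 71 69 65 60 52 45 40 41 46 55 66 78 88 95 98 98 97 96 96 96 95 93 92 90 90 90] y0 32
52 [90 91 92 93 93 91 88 85 83 81 80 78 76 72 67 62 56 49 43 42 46 54 65 76 86 94 98 98 96 94 93 93 95 96 96 96 95 95] y0 32
56 [94 93 94 95 95 92 88 84 79 75 72 71 71 71 69 65 58 50 44 41 42 48 59 71 80 86 90 93 96 96 93 89 86 87 90 95 97 96] y0 32
```

View pics/r3.png

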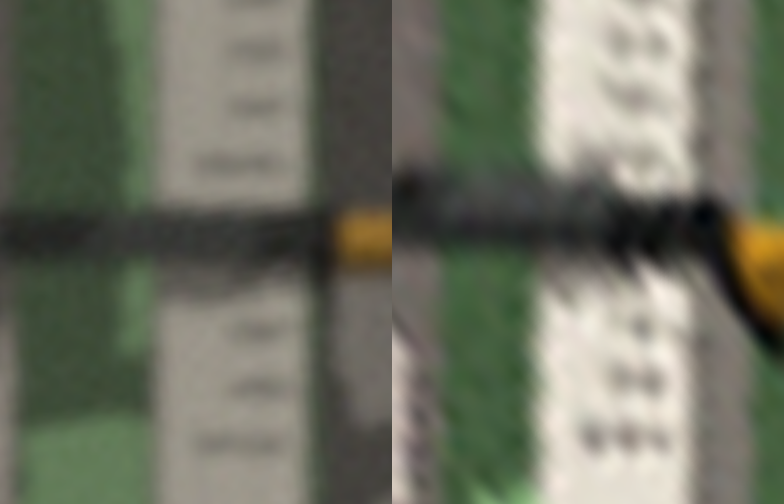

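View pics/fs3.png

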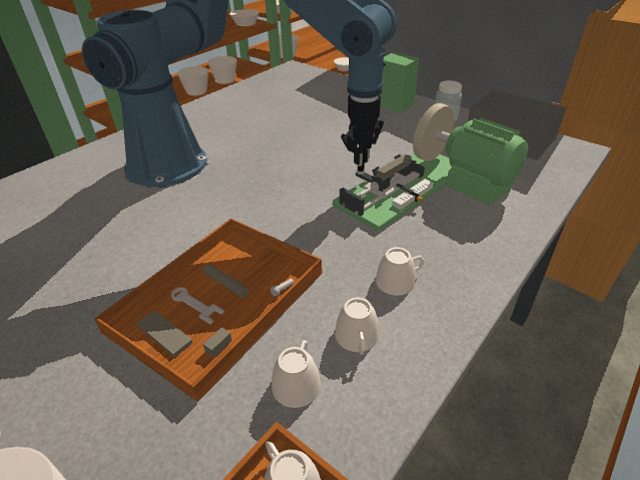

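View pics/ft3.png

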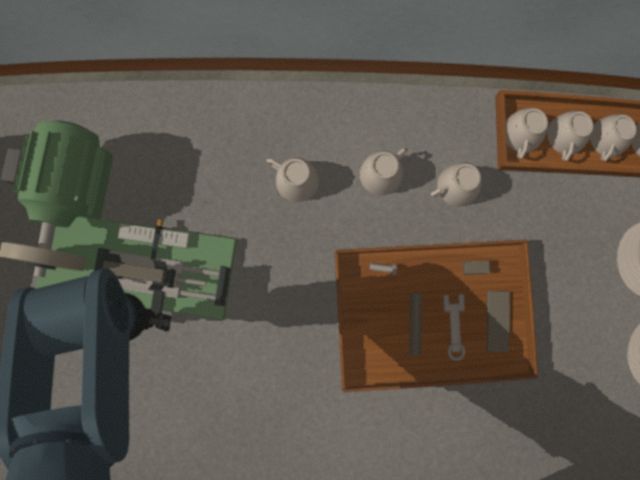

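```bash
python3 - <<'E'
from h import *
W=cloud('top',np.load('pics/ft3.npy'));D=W-[A[0],A[1],0];c,s=np.cos(A[2]),np.sin(A[2]);x=(c*D[...,0]+s*D[...,1])*1e3;y=(-s*D[...,0]+c*D[...,1])*1e3;z=W[...,2]*1e3
for yy in range(-30,100,10):
    m=(abs(y-yy)<5)&(abs(x)<11)&(z>66)&(z<90)
    if m.sum()>3: print(yy,m.sum(),np.median(z[m]).round(1),np.percentile(x[m],[5,95]).round(1))
m=(abs(x)<9)&(z>74)&(z<90)&(y<60)&(y>-60);print('y min',np.percentile(y[m],1))
a=cv2.imread('pics/top0.png',0).astype(int);b=cv2.imread('pics/ft3.png',0).astype(int)
for n,r in(('cups',(140,215,260,500)),('rod',(285,365,405,430)),('spanner',(285,365,438,475)),('slip',(285,360,480,520)),('bolt stub',(255,280,365,495))):
    t=a[r[0]:r[1],r[2]:r[3]].astype(np.uint8);w=b[r[0]-6:r[1]+6,r[2]-6:r[3]+6].astype(np.uint8)
    print(n,cv2.minMaxLoc(cv2.matchTemplate(w,t,cv2.TM_CCOEFF_NORMED))[1::2])
E
```

```text
-20 42 75.8 [-9.5  9.6]
-10 69 77.7 [-9.9 10. ]
0 73 77.8 [-9.8  9.8]
10 70 77.9 [-9.7  9.7]
20 71 77.9 [-9.9  9.4]
30 65 78.0 [-9.5  9.8]
40 71 77.6 [-9.7  9.8]
50 67 78.2 [-9.9 10. ]
60 73 77.8 [-10.  10.]
70 57 77.6 [-7.8  9.4]
80 41 77.7 [-2.2 10.3]
90 26 77.6 [-0.4 10.1]
y min -17.843355694871033
cups (0.9967318177223206, (6, 6))
rod (0.37790384888648987, (9, 5))
spanner (0.8905295133590698, (7, 6))
slip (0.18176601827144623, (6, 6))
bolt stub (0.598021388053894, (6, 6))
```

```bash
python3 -c "
from h import *
o=get_obs();print(o['time_s'],o['eef_pos'],o['wrist_force'],o['opening']);print(hand_in())"
```

```text
12.8 [0.48948174 0.25093686 0.0782824 ] [-0.87058494 -8.17469855  1.60803368] 0.1964841125448739
the job is handed in; nothing more can be done
None
```

I laid the dressing stone in the cradle and let go of it with the slide still home. I then gripped the handle, pulled the slide until the pointer was over the index clip, and handed in at 12.8 s, still holding it. No verdict is reported.

- **Stone:** Depth readings after the pull show it level, with its top at about 78 mm, as it should be when seated. It is centred to within about 0.5 mm across the saddles. It moved about 36.7 mm with the slide.
- **Pointer:** The slide is out about 36.5 mm. My estimates of where the clip's middle lies disagreed, from 36.0 to 37.4 mm. The pointer should be within about 1 mm of the middle of the 10 mm wide clip.
- **Hold:** The fingers are closed on the post with no slip seen. The wrist force is about 8 N, as the spring would give.
- **Bystanders:** The cups had not moved (image match 0.997). The slip, bolt, stub and spanner matched within a pixel, but the slip and bolt/stub scores were weak. The rod check was unreliable because the arm's shadow covered it, though by eye the rod is where it was.

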